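# Knock a stuck tube rack out of its tub

## Robot

A 6-joint arm with a two-finger parallel gripper is mounted at the origin on the work surface. World frame = base frame: x ahead of the robot, y to its left, z up, the work surface at z = 0. Lengths are in mm, angles in rad, forces in N, time in s.
With the tool pointing down it reaches from about 350 to 975 mm from the base axis. Payload 7.1 kg.
Tool frame: the origin (TCP) lies between the finger pads; the fingertips stand 19 mm ahead of it and the grasp point (between the pads) is the TCP; z points along the fingers, y is the line along which they close (so a half turn about z gives the same grasp; the last joint's range is limited). The gripper opens to 88 mm and grips with 3 to 60 N. Pads are 20 mm wide; open, the fingers measure 115 mm over their backs; the gripper's body (75 mm by 178 mm) begins 61 mm behind the grasp point.
Start: joints at [-1.154, 0.423, 1.63, -0, 1.089, -0.019], TCP at [263.85, -566.558, 241.675] pointing down, gripper open.
Joint ranges: [-3, 3], [-0.9, 2.11], [0.09, 2.58], [-1.31, 4.45], [0.11, 2.69], [-2.54, 2.54]. Speed limits (rad/s): [2.39, 2.39, 3.01, 3.14, 3.14, 3.14].

## Interface

Orientations are given as a rotation vector (axis times angle).
In Python, from workcell import ctrl gives the robot as it stands.
- The arm moves only by the tool arm_command, never from a script. Its argument "series" is a list of rows, each an object with "linear": the shift along the tool's x, y, z in m, a list of three; "turn": the turn about the tool's z in rad. A call has 1 to 10 rows; each row shifts and turns the commanded pose from where the row before left it, along the tool's axes as they then stand; what a row does not reach is not made up. A row lasts 1/10 s, in which the tool goes at most 50 mm and 8.59 degrees, less where a joint would pass 70% of its speed; a pose out of reach is approached as far as the arm can. A call with a gripper value outside its range is refused whole. "jaw" is the opening, from -1 (shut) to 1 (fully open), set as the call begins (left out, the last holds). The fingers move at their own pace and stop on an object; the grip force is fixed at half the most. Time passes only in rows, so rows that do not move let the fingers close. It gives the time, the measured TCP pose, the force, the opening and the grip force at its end, in the units of the state.
- ctrl.get_obs(): the state, without advancing time (a new reading comes with each control period).
- ctrl.get_image(name): name is "scene" or "top" or "wrist"; returns a dict with "frame" (384x512x3 uint8, blue, green, red), "fx", "fy", "cx", "cy" (pixels), "k1" (the pictures are not rectified: a ray, as slopes to the right and down, at radius r is drawn at 1 + k1 r^2 times it, then the intrinsics apply), "rvec" (rotation vector, rad) and "tvec" (3), from world to camera coordinates, as OpenCV has them. Camera axes: x right, y down, z forward; pixel columns grow to the right and rows downward; lengths in mm; the calibration is good to about 2 mm. A picture is of the moment at which its call begins. There is no depth.
- ctrl.close_job(): hands the job in; it is judged then, once.
The state is a dict: "t": time; "qpos": joint angles; "qvel": joint speeds; "joint_torque": joint torques, N m; "ee_pos": TCP position; "orientation": TCP orientation; "ft_force": force on the tool from outside, world axes, zero at the start; "moment": the same for the moment, N m; "width": finger opening in mm; "grasp_force": force on a finger pad.
Only numpy, scipy, OpenCV 4.12 (cv2) and the standard library are available. Lean on these libraries where they do the work, as an engineer would, in place of code of your own. Each camera call takes 0.05 s, during which the arm holds its last target. There are 200 camera calls.

## Task

The blue tube rack is stuck in the white tub of the tip-out stand. First slide the steel collecting tray by its grip until it is centred under the tub; then swing the tub's crank right over to its stop so that the tub is upside down, tap the sprung panel in the tub's base (now on top) until the rack drops out and lies flat in the tray, and slide the tray with the rack in it all the way out to the end of its track. Leave the tub turned over, do not touch the rack itself, and do not disturb the jar, bottle and tip box standing around.

Things in the scene. Friction and masses are not known exactly. Their poses are not given: they have to be found in the camera images.
- stand: The fixed tip-out stand: grey base plate 170 (x) x 335 (y) x 6 mm high, two aluminium uprights (12 mm thick, 50 mm wide, 110 mm high) centred at x = +-70 mm that carry the tub between them. Origin: on the table, straight below the middle of the tub. Its x axis is parallel to the tub's shaft and points to the crank side; the tray slides along its y axis, out towards -y; z is up.
- tub (a joint): Turn of the tub about its horizontal shaft (parallel to the stand's x axis, 100 mm above the table), rad: 0 = mouth up (the start), 3.14 = stop, mouth down. It grows as the crank handle rises from the stand's +y side, over the top, and comes down on the -y side. Stiff shaft (about 0.15 N m): it stays where it is left.
- tub_axis (a point): Middle of the tub, on the shaft, 100 mm above the table. The white plastic tub is 112 mm along the shaft x 68 mm wide (94 mm over two small spring housings on its long sides), and reaches from 24 mm on the base side to 30 mm on the mouth side of the shaft; a corner sweeps a circle of at most 57 mm radius.
- crank_grip (a point): Middle of the crank's handle: a white round bar 12 mm thick and 60 mm long, parallel to the stand's x axis, free at its outer end, its middle 120 mm from the stand's middle along +x and 60 mm from the shaft. The crank arm (10 mm thick, at 85 mm along +x) joins it to the shaft. At the start it is level with the shaft on the stand's +y side, at the stop level on the -y side, at half way 160 mm above the table. The axes of this point turn with the tub.
- panel_face (a point): Centre of the outer face of the grey sprung panel (70 x 34 mm) in the tub's base. It stands 14 mm out from the base, so that with the tub upside down this point is 138 mm above the table, on top, over the stand's middle. It gives 13 mm under about 8 to 15 N; pushing it in by 12 mm or more pushes a stuck rack past the two sprung nubs that hold it in the tub; then it falls. Turning the tub over does not free the rack by itself. The panel springs back.
- tray (a joint): Slide of the collecting tray along the stand's y axis, m: 0 = tray centred under the tub, growing as the tray comes out towards the stand's -y; 0.12 = out at the end of its track, -0.03 = the other end, past the tub. Needs about 2 N and stays where it is left.
- tray_grip (a point): Centre of the tray's upright grip: a white block 24 x 24 mm, 34 mm high, its middle 73 mm above the table, on a thin post, 105 mm from the tray's centre towards the stand's -y. The block's sides are parallel to the stand's x and y axes.
- tray_floor (a point): Centre of the inner floor of the steel tray, 12 mm above the table. Inside it measures 110 (stand x) x 90 mm (stand y), walls 5 mm thick with their rim 31 mm above the table. Axes as the stand's.
- rack_center (a point): Centre of the blue tube rack, a block of 100 x 50 x 36 mm with a rim 56 mm wide round its top and round holes in its top, weighing 0.08 to 0.15 kg. At the start it sits right way up in the tub, its centre 2 mm below the shaft. It drops upside down, and lying flat in the tray its centre is 18 mm above the tray's floor.
- jar: Closed white plastic jar, 72 mm across, 90 mm high, near the stand: leave alone. Origin: centre of its underside.
- wash_bottle: Pale wash bottle, 66 mm across, 172 mm high with its thin bent spout, near the stand: leave alone. Origin: centre of its underside.
- tip_box: Closed box of pipette tips, 122 x 87 x 62 mm high, near the stand: leave alone. Origin: centre of its underside.
Not all that is in view belongs to the job. Leave any pink or red look-alike of the part that bears rack_center alone.

How it is judged:
By the outcome, as a careful person would: the job done as asked, in the order asked, and still so for the second after the job is handed in, with the robot touching nothing.
It also fails if it takes over 59 s, if anything falls off the work surface, if the arm or the gripper's body presses on something with over 40 N, if the wrist force passes 120 N, or if a joint passes its speed limit or range.

## Working session

There is one attempt and no reset: what is moved stays moved. The work goes in short steps, Python scripts to look and compute and a tool call to move; the robot and the scene stay as the last step left them, time stands still between calls to the robot, and variables do not carry over. Pictures are saved under pics/ and viewed, at most 11 in all, crops included, and the job is handed in when it is done.

Besides the shell and the picture viewer there is one more tool, called after "Call:" as name([rows], argument=value, ...), one row to a line, values as JSON. arm_command: Moves the arm, as the interface text tells. Its arguments: {"type":"object","properties":{"series":{"type":"array"},"jaw":{"type":"number"}},"required":["series"]}

```bash
ls; mkdir -p pics; cat > h.py <<'E'
import numpy as np, cv2
from scipy.spatial.transform import Rotation as R
from workcell import ctrl
def cam(n):
    d=ctrl.get_image(n); d['R']=R.from_rotvec(np.ravel(d['rvec'])).as_matrix(); d['t']=np.ravel(d['tvec']); return d
def ray(d,u,v):
    x=(u-d['cx'])/d['fx']; y=(v-d['cy'])/d['fy']; rd=np.hypot(x,y); r=rd
    for _ in range(30): r=rd/(1+d['k1']*r*r)
    s=r/rd if rd>0 else 1
    w=d['R'].T@np.array([x*s,y*s,1]); c=-d['R'].T@d['t']; return c,w
def onz(d,u,v,z):
    c,w=ray(d,u,v); return c+w*(z-c[2])/w[2]
def proj(d,p):
    q=d['R']@np.asarray(p,float)+d['t']; x,y=q[:2]/q[2]; k=1+d['k1']*(x*x+y*y)
    return np.array([d['fx']*x*k+d['cx'],d['fy']*y*k+d['cy']])
def tri(*rs):
    A=0;b=0
    for c,w in rs:
        w=w/np.linalg.norm(w);P=np.eye(3)-np.outer(w,w);A=A+P;b=b+P@c
    return np.linalg.solve(A,b)
def totool(p,o=None):
    o=o or ctrl.get_obs(); M=R.from_rotvec(o['orientation']).as_matrix()
    return M.T@(np.asarray(p)-o['ee_pos'])/1000
E
python3 - <<'E'
from h import *
for n in ("scene","top"):
    d=cam(n); cv2.imwrite(f'pics/{n}0.png',d['frame']); print(n,d['fx'],d['k1'],-d['R'].T@d['t'])
o=ctrl.get_obs(); print(o['t'],o['ee_pos'],R.from_rotvec(o['orientation']).as_matrix().round(3),o['width'])
E
```

```text
pics
scene 439.28221012795416 -0.0899677137260763 [1194.26301538 -145.03656724  854.72677624]
top 451.47114415798404 -0.0195059525311327 [ 454.9112252    51.59629498 1131.11522118]
0.1 [ 263.67463611 -566.15626132  241.00773621] [[ 0.907  0.422 -0.001]
 [ 0.422 -0.907  0.001]
 [ 0.    -0.001 -1.   ]] 87.58182868474188
```

View pics/scene0.png

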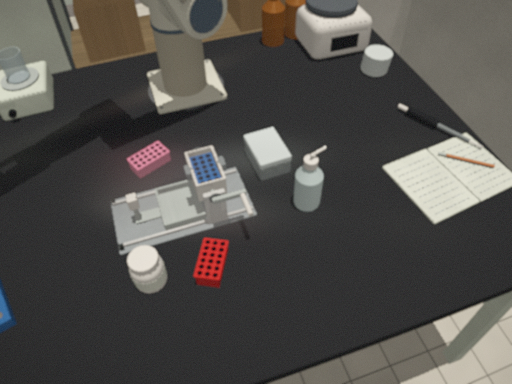

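View pics/top0.png

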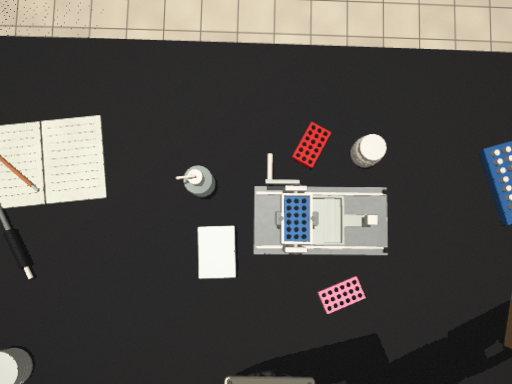

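The scene picture shows the stand with the blue rack in the tub at (207,168), the tray grip at (131,200), the jar at (147,268), the bottle at (308,185) and the tip box at (268,152). In the top picture:
- **Rack candidates:** blue in tub (297,218), red (312,145), pink (342,295), and a blue tip rack at the edge (505,180). I choose the one in the tub.
- **White block candidates for the tray grip:** (372,220) and the jar lid (370,147). I choose (372,220), which is on the track.
- **Crank:** handle at (270,167).

Next I check these in one crop.

```bash
python3 - <<'E'
from h import *
d=cam("top"); f=d['frame'][115:290,180:400]
cv2.imwrite('pics/crop.png',cv2.resize(f,None,fx=3.4,fy=3.4,interpolation=cv2.INTER_CUBIC))
for n,u,v,z in [("base c1",254,187,6),("c2",254,254,6),("c3",387,254,6),("c4",387,188,6),("grip",372,220,90),("crank",270,167,100),("rack",297,218,116),("jar",370,147,90),("bottle",200,181,60),("box",217,252,62)]: print(n,onz(d,u,v,z).round(0))
E
```

```text
base c1 [571.  50.   6.]
c2 [404.  45.   6.]
c3 [ 412. -286.    6.]
c4 [ 577. -286.    6.]
grip [ 492. -226.   90.]
crank [608.  14. 100.]
rack [492. -49. 116.]
jar [ 664. -221.   90.]
bottle [576. 179.  60.]
box [409. 132.  62.]
```

View pics/crop.png

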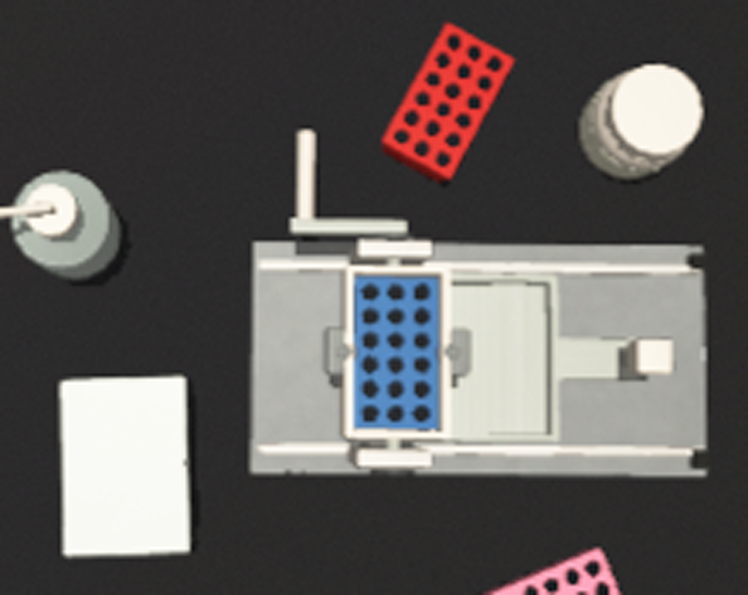

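The crop confirms the blue rack with dark holes in the white tub. The crank is at crop (305,130)-(306,218), the grip block top at (654,357), and the tray is partly out. Next I compute the geometry.

```bash
python3 - <<'E'
from h import *
d=cam("top")
P=lambda u,v,z: onz(d,180+(u+.5)/3.4-.5,115+(v+.5)/3.4-.5,z)
b=np.array([P(u,v,6) for u,v in((250,241),(250,472),(707,475),(705,246))]); print(b.round(1))
e=(b[0]-b[3]+b[1]-b[2]); yaw=np.arctan2(-e[0],e[1]); print("base centre",b.mean(0).round(1),"yaw deg",np.degrees(yaw))
t=np.array([P(u,v,130) for u,v in((346,267),(451,269),(344,437),(448,437))]); print("tub",t.mean(0).round(1))
print("grip",P(654,357,90).round(1), "crank in/out",P(306,218,106).round(1),P(305,130,106).round(1))
tr=[P(u,v,31) for u,v in((557,278),(556,437))];print("tray outer edge",np.mean(tr,0).round(1))
print("jar",P(657,108,90).round(1))
s=np.array([-np.sin(yaw),np.cos(yaw)]); print("tray",((t.mean(0)-P(654,357,90))[:2]@s)-105)
print("totool grip above",totool([*P(654,357,90)[:2],200]))
E
```

```text
[[ 574.3   51.8    6. ]
 [ 405.5   47.3    6. ]
 [ 410.9 -287.5    6. ]
 [ 579.7 -286.     6. ]]
base centre [ 492.6 -118.6    6. ] yaw deg 0.9245901934716325
tub [490.8 -46.3 130. ]
grip [ 493.3 -225.7   90. ] crank in/out [580.3  14.5 106. ] [640.2  16.6 106. ]
tray outer edge [ 493.6 -170.8   31. ]
jar [ 665.5 -227.4   90. ]
tray 74.44323898892856
totool grip above [ 0.35187187 -0.21179494  0.04139751]
```

Call:
arm_command([
  {"linear": [0,0,0],"turn": -0.144},
  {"linear": [0,0,0],"turn": -0.144},
  {"linear": [0,0,0],"turn": -0.144},
  {"linear": [0,0,0],"turn": -0.144},
  {"linear": [0,0,0],"turn": -0.144},
  {"linear": [0,0,0],"turn": -0.144},
  {"linear": [0,0,0],"turn": -0.144},
  {"linear": [0,0,0],"turn": -0.144},
], jaw=1)

```text
t: 1.0
ee_pos: [263.8, -566.4, 241.4]
orientation: [-2.196, -2.246, -0.0]
ft_force: [0.1, -0.3, 0.3]
width: 88.3
grasp_force: 0.0
```

Call:
arm_command([
  {"linear": [0.034,0.0225,0.004],"turn": 0},
  {"linear": [0.034,0.0225,0.004],"turn": 0},
  {"linear": [0.034,0.0225,0.004],"turn": 0},
  {"linear": [0.034,0.0225,0.004],"turn": 0},
  {"linear": [0.034,0.0225,0.004],"turn": 0},
  {"linear": [0.034,0.0225,0.004],"turn": 0},
  {"linear": [0.034,0.0225,0.004],"turn": 0},
  {"linear": [0.034,0.0225,0.004],"turn": 0},
  {"linear": [0.034,0.0225,0.004],"turn": 0},
  {"linear": [0.034,0.0225,0.004],"turn": 0},
])

```text
t: 2.0
ee_pos: [483.7, -221.3, 201.6]
orientation: [2.202, 2.24, 0.0]
ft_force: [0.8, -1.0, 0.1]
width: 87.7
grasp_force: 0.0
```

```bash
python3 - <<'E'
from h import *
d=cam("wrist"); cv2.imwrite('pics/w1.png',d['frame'])
o=ctrl.get_obs(); print(o['t'],o['ee_pos'].round(1) if hasattr(o['ee_pos'],'round') else o['ee_pos'],R.from_rotvec(o['orientation']).as_matrix().round(3)); print(proj(d,[493.3,-225.7,90]), totool([493.3,-225.7,73]))
E
```

```text
2.05 [ 485.9 -217.3  201.1] [[-0.019  1.     0.001]
 [ 1.     0.019  0.002]
 [ 0.002  0.001 -1.   ]]
[270.40354742 199.61844628] [-0.00878707  0.00713501  0.12804011]
```

View pics/w1.png

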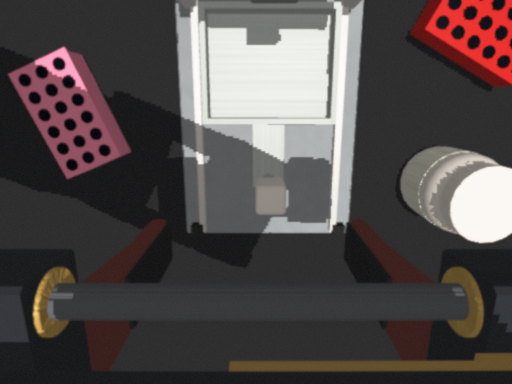

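The wrist view shows the grip block at (271,197), within 3 px of the projected estimate (270,200), so the estimate holds. I descend most of the way and let the arm settle.

Call:
arm_command([
  {"linear": [-0.002,0.0035,0.02],"turn": 0},
  {"linear": [-0.002,0.0035,0.03],"turn": 0},
  {"linear": [0,0,0.02],"turn": 0},
  {"linear": [0,0,0],"turn": 0},
  {"linear": [0,0,0],"turn": 0},
  {"linear": [0,0,0],"turn": 0},
])

```text
t: 2.65
ee_pos: [490.7, -227.1, 132.8]
orientation: [2.202, 2.239, 0.001]
ft_force: [0.3, -0.9, 0.3]
width: 87.7
grasp_force: 0.0
```

```bash
python3 - <<'E'
from h import *
o=ctrl.get_obs(); print(o['t'],np.round(o['ee_pos'],1),totool([493.3,-225.7,73]),np.round(o['qpos'],2))
E
```

```text
2.65 [ 490.7 -227.1  132.8] [0.00144015 0.00254195 0.059792  ] [-0.46  0.46  1.89  0.    0.79 -0.47]
```

Call:
arm_command([
  {"linear": [0.0015,0.0025,0.02],"turn": 0},
  {"linear": [0,0,0.02],"turn": 0},
  {"linear": [0,0,0.018],"turn": 0},
  {"linear": [0,0,0],"turn": 0},
  {"linear": [0,0,0],"turn": 0},
])

```text
t: 3.15
ee_pos: [493.1, -225.5, 74.7]
orientation: [2.202, 2.239, 0.001]
ft_force: [-0.4, 0.3, 0.4]
width: 87.5
grasp_force: 0.0
```

Call:
arm_command([
  {"linear": [0,0,0],"turn": 0},
  {"linear": [0,0,0],"turn": 0},
  {"linear": [0,0,0],"turn": 0},
  {"linear": [0,0,0],"turn": 0},
  {"linear": [0,0,0],"turn": 0},
  {"linear": [0,0,0],"turn": 0},
  {"linear": [0,0,0],"turn": 0},
  {"linear": [0,0,0],"turn": 0},
], jaw=-1)

```text
t: 3.95
ee_pos: [492.5, -225.1, 73.6]
orientation: [-2.202, -2.24, 0.0]
ft_force: [0.8, -0.7, 0.4]
width: 27.3
grasp_force: 0.0
```

Call:
arm_command([
  {"linear": [0,0,0],"turn": 0},
  {"linear": [0,0,0],"turn": 0},
  {"linear": [0,0,0],"turn": 0},
  {"linear": [0.005,0,0],"turn": 0},
  {"linear": [0.01,0,0],"turn": 0},
  {"linear": [0.015,0,0],"turn": 0},
  {"linear": [0.015,0,0],"turn": 0},
  {"linear": [0.015,0,0],"turn": 0},
  {"linear": [0.01,0,0],"turn": 0},
  {"linear": [0.0045,0,0],"turn": 0},
])

```text
t: 4.95
ee_pos: [492.4, -150.1, 73.7]
orientation: [2.201, 2.24, 0.002]
ft_force: [5.9, -1.6, -6.6]
width: 23.7
grasp_force: 30.0
```

Call:
arm_command([
  {"linear": [0,0,0],"turn": 0},
  {"linear": [0,0,0],"turn": 0},
  {"linear": [0,0,0],"turn": 0},
])

```text
t: 5.25
ee_pos: [492.4, -150.4, 73.7]
orientation: [2.202, 2.239, 0.002]
ft_force: [5.8, 1.2, -5.1]
width: 23.6
grasp_force: 30.0
```

```bash
python3 - <<'E'
from h import *
d=cam("top"); f=d['frame'][150:290,240:400]; cv2.imwrite('pics/crop2.png',cv2.resize(f,None,fx=4,fy=4,interpolation=cv2.INTER_CUBIC))
E
```

```text
(no output)
```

View pics/crop2.png

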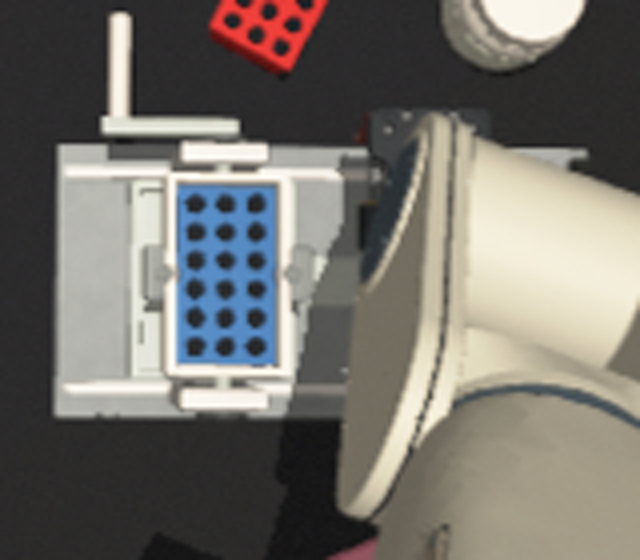

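The crop shows the tray's far rim now sticking out left of the tub, at crop x of about 131. The tub rim spans x 166-293.

```bash
python3 - <<'E'
from h import *
d=cam("top"); P=lambda u,v,z: onz(d,240+(u+.5)/4-.5,150+(v+.5)/4-.5,z)
print("rim",P(131,280,31).round(1)); print("tub",((P(166,280,130)+P(293,280,130))/2).round(1),"upr",P(225,152,110).round(1),P(224,398,110).round(1),"crank",P(119,70,106).round(1))
E
```

```text
rim [489.4   2.8  31. ]
tub [487.7 -47.5 130. ] upr [561.1 -45.6 110. ] [422.  -47.5 110. ] crank [607.1  15.8 106. ]
```

The tray is centred to within about 1 mm. I release, rise and go over to the crank.

Call:
arm_command([
  {"linear": [0,0,0],"turn": 0},
  {"linear": [0,0,0],"turn": 0},
  {"linear": [0,0,0],"turn": 0},
  {"linear": [0,0,0],"turn": 0},
  {"linear": [0,0,0],"turn": 0},
  {"linear": [0,0,-0.02],"turn": 0},
  {"linear": [0,0,-0.035],"turn": 0},
  {"linear": [0,0,-0.035],"turn": 0},
  {"linear": [0,0,-0.035],"turn": 0},
  {"linear": [0,0,-0.015],"turn": 0},
], jaw=1)

```text
t: 6.35
ee_pos: [492.5, -151.1, 216.9]
orientation: [2.2, 2.237, 0.003]
ft_force: [-0.4, -0.0, 0.3]
width: 87.7
grasp_force: 0.0
```

Call:
arm_command([
  {"linear": [0.024,0.017,0],"turn": 0},
  {"linear": [0.024,0.017,0],"turn": 0},
  {"linear": [0.024,0.017,0],"turn": 0},
  {"linear": [0.024,0.017,0],"turn": 0},
  {"linear": [0.024,0.017,0],"turn": 0},
  {"linear": [0.024,0.017,0],"turn": 0},
  {"linear": [0.022,0.017,0],"turn": 0},
])

```text
t: 7.05
ee_pos: [607.8, 18.5, 213.6]
orientation: [-2.202, -2.24, 0.0]
ft_force: [-0.7, 0.2, -0.2]
width: 87.8
grasp_force: 0.0
```

Call:
arm_command([
  {"linear": [0,0,0],"turn": 0.143},
  {"linear": [0,0,0],"turn": 0.143},
  {"linear": [0,0,0],"turn": 0.143},
  {"linear": [0,0,0],"turn": 0.143},
  {"linear": [0,0,0],"turn": 0.143},
  {"linear": [0,0,0],"turn": 0.143},
  {"linear": [0,0,0],"turn": 0.143},
  {"linear": [0,0,0],"turn": 0.143},
  {"linear": [0,0,0],"turn": 0.143},
  {"linear": [0,0,0],"turn": 0.143},
])

```text
t: 8.05
ee_pos: [607.2, 17.3, 213.5]
orientation: [-3.133, -0.238, 0.001]
ft_force: [0.6, 0.2, 0.6]
width: 88.1
grasp_force: 0.0
```

Call:
arm_command([
  {"linear": [0,0,0],"turn": 0.14},
  {"linear": [0,0,0],"turn": 0},
  {"linear": [0,0,0],"turn": 0},
])

```text
t: 8.35
ee_pos: [607.3, 17.3, 213.6]
orientation: [-3.141, -0.034, 0.0]
ft_force: [-0.3, -0.8, 0.3]
width: 87.9
grasp_force: 0.0
```

```bash
python3 - <<'E'
from h import *
d=cam("wrist"); cv2.imwrite('pics/w2.png',d['frame'])
o=ctrl.get_obs(); print(o['t'],np.round(o['ee_pos'],1),R.from_rotvec(o['orientation']).as_matrix().round(3),totool([611,15.5,100]),np.round(o['qpos'],2),proj(d,[611,15.5,106]),proj(d,[641,16,106]))
E
```

```text
8.4 [607.3  17.3 213.6] [[ 1.     0.021 -0.   ]
 [ 0.021 -1.    -0.   ]
 [-0.     0.    -1.   ]] [0.00364209 0.00191517 0.11359582] [ 0.01  0.43  1.69 -0.    1.02  1.56] [260.59417436 189.75598775] [260.9431176  149.97442522]
```

View pics/w2.png

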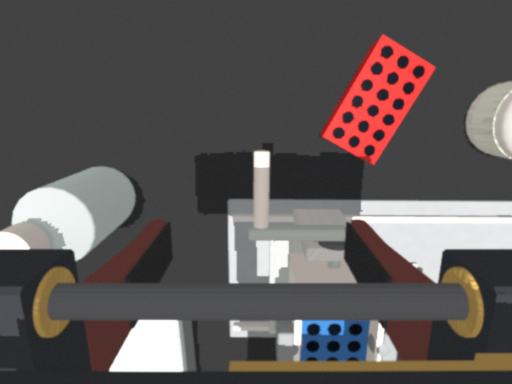

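The handle runs from (262,155) to (262,225) in the wrist view, which matches the prediction. I descend and grip.

Call:
arm_command([
  {"linear": [0.004,0.002,0.02],"turn": 0},
  {"linear": [0,0,0.035],"turn": 0},
  {"linear": [0,0,0.035],"turn": 0},
  {"linear": [0,0,0.023],"turn": 0},
  {"linear": [0,0,0],"turn": 0},
  {"linear": [0,0,0],"turn": 0},
])

```text
t: 9.0
ee_pos: [611.7, 15.4, 100.9]
orientation: [-3.141, -0.03, 0.001]
ft_force: [0.1, 0.1, 0.2]
width: 87.6
grasp_force: 0.0
```

Call:
arm_command([
  {"linear": [0,0,0],"turn": 0},
  {"linear": [0,0,0],"turn": 0},
  {"linear": [0,0,0],"turn": 0},
  {"linear": [0,0,0],"turn": 0},
  {"linear": [0,0,0],"turn": 0},
  {"linear": [0,0,0],"turn": 0},
  {"linear": [0,0,0],"turn": 0},
  {"linear": [0,0,0],"turn": 0},
  {"linear": [0,0,0],"turn": 0},
  {"linear": [0,0,0],"turn": 0},
], jaw=-1)

```text
t: 10.0
ee_pos: [611.5, 15.2, 100.6]
orientation: [3.141, 0.028, -0.0]
ft_force: [0.3, -13.5, -0.2]
width: 11.2
grasp_force: 25.8
```

Call:
arm_command([
  {"linear": [0,0,0],"turn": 0},
  {"linear": [0,0,0],"turn": 0},
])

```text
t: 10.2
ee_pos: [611.5, 15.1, 100.6]
orientation: [3.141, 0.028, -0.0]
ft_force: [1.2, -3.9, -0.9]
width: 11.0
grasp_force: 30.0
```

Call:
arm_command([
  {"linear": [0,0.00074,-0.00939],"turn": 0},
  {"linear": [0,0.0022,-0.00915],"turn": 0},
  {"linear": [0,0.0036,-0.0087],"turn": 0},
  {"linear": [0,0.0049,-0.008],"turn": 0},
  {"linear": [0,0.0061,-0.0072],"turn": 0},
  {"linear": [0,0,0],"turn": 0},
  {"linear": [0,0,0],"turn": 0},
])

```text
t: 10.9
ee_pos: [611.8, -1.0, 145.3]
orientation: [-3.139, -0.027, -0.001]
ft_force: [-2.6, 7.0, 6.6]
width: 10.7
grasp_force: 30.0
```

Call:
arm_command([
  {"linear": [0,0.0072,-0.0061],"turn": 0},
  {"linear": [0,0.008,-0.0049],"turn": 0},
  {"linear": [0,0.0087,-0.0036],"turn": 0},
  {"linear": [0,0.0092,-0.0022],"turn": 0},
  {"linear": [0,0.0094,-0.0007],"turn": 0},
  {"linear": [0,0.0094,0.0007],"turn": 0},
  {"linear": [0,0.0092,0.0022],"turn": 0},
  {"linear": [0,0.0087,0.0036],"turn": 0},
  {"linear": [0,0.008,0.0049],"turn": 0},
  {"linear": [0,0,0],"turn": 0},
])

```text
t: 11.9
ee_pos: [613.1, -80.3, 150.4]
orientation: [-3.141, -0.027, -0.001]
ft_force: [-1.2, -0.6, 3.0]
width: 11.4
grasp_force: 30.0
```

Call:
arm_command([
  {"linear": [0,0.0072,0.0061],"turn": 0},
  {"linear": [0,0.0061,0.0072],"turn": 0},
  {"linear": [0,0.0049,0.008],"turn": 0},
  {"linear": [0,0.0036,0.0087],"turn": 0},
  {"linear": [0,0.0022,0.0092],"turn": 0},
  {"linear": [0,0.0007,0.0094],"turn": 0},
  {"linear": [0,0,0],"turn": 0},
  {"linear": [0,0,0],"turn": 0},
])

```text
t: 12.7
ee_pos: [613.4, -104.9, 100.9]
orientation: [3.141, 0.028, -0.001]
ft_force: [-0.5, -2.1, -1.7]
width: 11.0
grasp_force: 30.0
```

Call:
arm_command([
  {"linear": [0,0,0.0015],"turn": 0},
  {"linear": [0,0,0.0015],"turn": 0},
  {"linear": [0,0,0],"turn": 0},
  {"linear": [0,0,0],"turn": 0},
])

```text
t: 13.1
ee_pos: [613.5, -104.9, 98.3]
orientation: [3.141, 0.028, -0.0]
ft_force: [-2.8, -3.7, 4.4]
width: 11.4
grasp_force: 30.0
```

Call:
arm_command([
  {"linear": [0,0,0.0015],"turn": 0},
  {"linear": [0,0,0.0015],"turn": 0},
  {"linear": [0,0,0],"turn": 0},
  {"linear": [0,0,0],"turn": 0},
])

```text
t: 13.5
ee_pos: [613.5, -104.9, 96.7]
orientation: [3.141, 0.028, -0.0]
ft_force: [-9.0, -2.7, 16.9]
width: 11.2
grasp_force: 30.0
```

```bash
python3 - <<'E'
from h import *
d=cam("scene"); f=d['frame'][120:270,90:290]; cv2.imwrite('pics/s2.png',cv2.resize(f,None,fx=4,fy=4,interpolation=cv2.INTER_CUBIC))
E
```

```text
(no output)
```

View pics/s2.png

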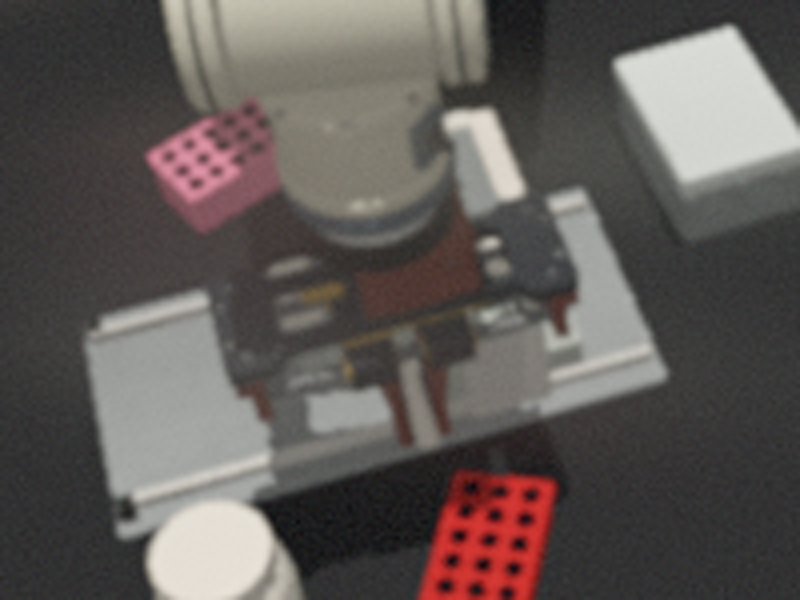

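The force rose to 17 N with little motion, so the crank is at its stop. The picture shows the gripper on the handle at (425,400) on the -y side. I relax, release, rise and turn back.

Call:
arm_command([
  {"linear": [0,0,-0.003],"turn": 0},
  {"linear": [0,0,0],"turn": 0},
])

```text
t: 13.75
ee_pos: [613.5, -104.9, 98.2]
orientation: [3.141, 0.028, -0.0]
ft_force: [-3.7, -4.3, 2.3]
width: 11.3
grasp_force: 30.0
```

Call:
arm_command([
  {"linear": [0,0,0],"turn": 0},
  {"linear": [0,0,0],"turn": 0},
  {"linear": [0,0,0],"turn": 0},
  {"linear": [0,0,0],"turn": 0},
  {"linear": [0,0,-0.02],"turn": 0},
  {"linear": [0,0,-0.035],"turn": 0},
  {"linear": [0,0,-0.035],"turn": 0},
  {"linear": [0,0,-0.033],"turn": 0},
], jaw=1)

```text
t: 14.55
ee_pos: [613.6, -104.4, 221.9]
orientation: [-3.141, -0.028, -0.0]
ft_force: [0.3, -0.2, -0.1]
width: 71.5
grasp_force: 0.0
```

Call:
arm_command([
  {"linear": [0,0,0],"turn": -0.143},
  {"linear": [0,0,0],"turn": -0.143},
  {"linear": [0,0,0],"turn": -0.143},
  {"linear": [0,0,0],"turn": -0.143},
  {"linear": [0,0,0],"turn": -0.143},
  {"linear": [0,0,0],"turn": -0.143},
  {"linear": [0,0,0],"turn": -0.143},
  {"linear": [0,0,0],"turn": -0.143},
  {"linear": [0,0,0],"turn": -0.143},
  {"linear": [0,0,0],"turn": -0.143},
], jaw=-1)

```text
t: 15.55
ee_pos: [613.7, -104.4, 220.5]
orientation: [-2.347, -2.088, -0.0]
ft_force: [0.1, 0.3, 0.3]
width: 1.2
grasp_force: 0.0
```

Call:
arm_command([
  {"linear": [0,0,0],"turn": -0.141},
  {"linear": [0,0,0],"turn": 0},
])

```text
t: 15.75
ee_pos: [613.6, -104.4, 220.5]
orientation: [-2.2, -2.243, -0.0]
ft_force: [0.6, -0.5, 0.2]
width: 0.6
grasp_force: 0.0
```

```bash
python3 - <<'E'
from h import *
d=cam("top"); f=d['frame'][150:290,240:400]; cv2.imwrite('pics/t3.png',cv2.resize(f,None,fx=4,fy=4,interpolation=cv2.INTER_CUBIC))
o=ctrl.get_obs(); print(o['t'],np.round(o['ee_pos'],1),o['width'],totool([491,-46.5,180]))
E
```

```text
15.8 [ 613.7 -104.5  220.5] 0.6178490331848963 [ 0.05977663 -0.12177482  0.0405352 ]
```

View pics/t3.png

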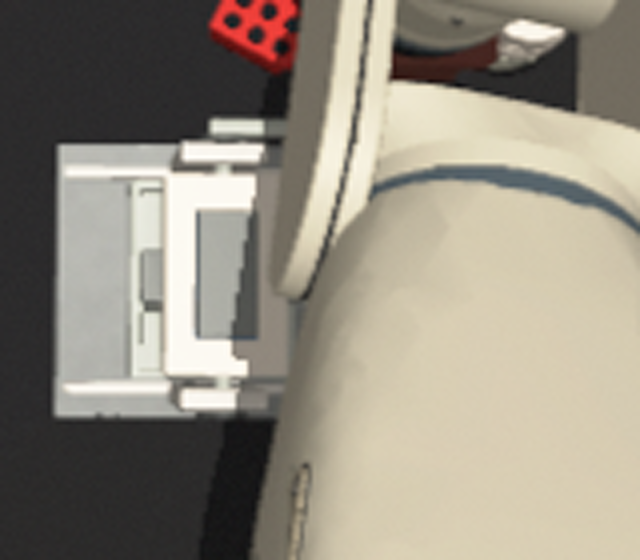

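The tub is upside down with the grey panel on top, spanning crop (196,210)-(257,338), and the tray rim is unchanged. I move above the panel.

Call:
arm_command([
  {"linear": [0.01,-0.0203,0],"turn": 0},
  {"linear": [0.01,-0.0203,0],"turn": 0},
  {"linear": [0.01,-0.0203,0],"turn": 0},
  {"linear": [0.01,-0.0203,0.01],"turn": 0},
  {"linear": [0.01,-0.0203,0.015],"turn": 0},
  {"linear": [0.01,-0.0203,0.015],"turn": 0},
  {"linear": [0,0,0],"turn": 0},
  {"linear": [0,0,0],"turn": 0},
  {"linear": [0,0,0],"turn": 0},
])

```text
t: 16.7
ee_pos: [492.7, -47.2, 181.5]
orientation: [2.201, 2.238, 0.002]
ft_force: [-0.2, 0.9, -1.2]
width: 0.5
grasp_force: 0.0
```

```bash
python3 - <<'E'
from h import *
d=cam("top"); p=onz(d,240+226.5/4-.4,150+274/4-.4,138); o=ctrl.get_obs(); print(p.round(1),np.round(o['ee_pos'],1),totool([*p[:2],157],o))
E
```

```text
[490.8 -44.9 138. ] [492.6 -47.2 181.5] [ 0.0023806  -0.00182878  0.02449788]
```

Within 2 mm of the panel centre. I approach and tap in small steps.

Call:
arm_command([
  {"linear": [0.001,-0.001,0.01],"turn": 0},
  {"linear": [0,0,0.01],"turn": 0},
  {"linear": [0,0,0.006],"turn": 0},
  {"linear": [0,0,0.004],"turn": 0},
  {"linear": [0,0,0.003],"turn": 0},
  {"linear": [0,0,0.002],"turn": 0},
  {"linear": [0,0,0],"turn": 0},
  {"linear": [0,0,0],"turn": 0},
])

```text
t: 17.55
ee_pos: [489.7, -45.8, 145.7]
orientation: [-2.201, -2.241, 0.0]
ft_force: [-1.4, -0.5, 1.0]
width: 0.2
grasp_force: 0.8
```

Call:
arm_command([
  {"linear": [0,0,0.001],"turn": 0},
  {"linear": [0,0,0.001],"turn": 0},
  {"linear": [0,0,0],"turn": 0},
  {"linear": [0,0,0],"turn": 0},
])

```text
t: 17.95
ee_pos: [489.8, -45.8, 144.1]
orientation: [2.201, 2.241, 0.0]
ft_force: [-2.4, -1.0, 7.6]
width: 0.5
grasp_force: 3.8
```

```bash
python3 - <<'E'
from h import *
d=cam("scene"); f=d['frame'][120:270,90:290]; cv2.imwrite('pics/s4.png',cv2.resize(f,None,fx=4,fy=4,interpolation=cv2.INTER_CUBIC))
o=ctrl.get_obs(); print(np.round(o['ee_pos'],1),np.round(o['ft_force'],1),np.round(o['moment'],2))
E
```

```text
[489.8 -45.8 144.2] [-2.3 -0.8  7.6] [-0.31  0.36 -0.02]
```

View pics/s4.png

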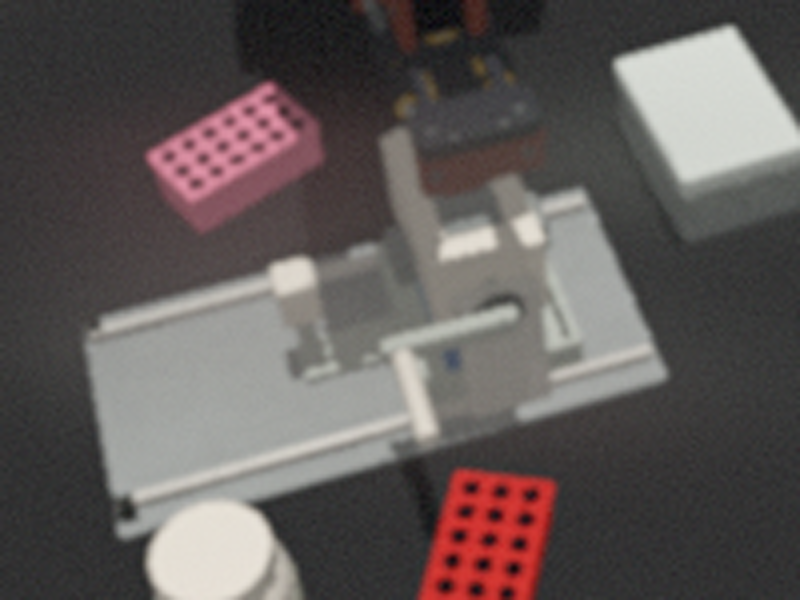

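The crank is level on the -y side, and a small blue patch shows at crop (452,358), below the tub beside the upright. I check what height that implies.

```bash
python3 - <<'E'
from h import *
d=cam("scene")
g=d['frame'].astype(int); m=((g[:,:,0]>g[:,:,2]+25)&(g[:,:,0]>g[:,:,1]+10)).astype(np.uint8); m[:, :100]=0; m[:120]=0;m[270:]=0
n,l,s,c=cv2.connectedComponentsWithStats(m); print([(s[i],c[i].round(1)) for i in range(1,n) if s[i][4]>2])
for z in (12,30,48,70,85,100): print(z,[proj(d,[x,y,z]).round(1).tolist() for x,y in((541,-72),(541,-20),(516,-74))])
E
```

```text
[]
12 [[204.8, 214.7], [225.4, 209.0], [201.5, 207.2]]
30 [[204.0, 210.1], [224.9, 204.4], [200.6, 202.6]]
48 [[203.1, 205.4], [224.3, 199.7], [199.8, 197.9]]
70 [[202.1, 199.5], [223.6, 193.7], [198.7, 191.9]]
85 [[201.3, 195.3], [223.2, 189.6], [197.9, 187.8]]
100 [[200.6, 191.1], [222.7, 185.3], [197.1, 183.5]]
```

Call:
arm_command([
  {"linear": [0,0,0.001],"turn": 0},
  {"linear": [0,0,0.001],"turn": 0},
  {"linear": [0,0,0],"turn": 0},
  {"linear": [0,0,0],"turn": 0},
])

```text
t: 18.45
ee_pos: [490.0, -45.9, 143.4]
orientation: [2.201, 2.241, 0.0]
ft_force: [-7.5, -1.1, 24.1]
width: 0.5
grasp_force: 11.7
```

The blue patch at full px (203,209.5) matches the rack's near corner at z of about 30, so the rack is down in the tray and the panel has bottomed out at 24 N. I rise and go to the tray grip.

Call:
arm_command([
  {"linear": [0,0,-0.01],"turn": 0},
  {"linear": [0,0,-0.02],"turn": 0},
  {"linear": [0,0,-0.03],"turn": 0},
  {"linear": [-0.015,0,0],"turn": 0},
  {"linear": [-0.02,0,0],"turn": 0},
  {"linear": [-0.025,0,0],"turn": 0},
  {"linear": [-0.025,0,0],"turn": 0},
  {"linear": [-0.0195,0,0],"turn": 0},
  {"linear": [0,0,0],"turn": 0},
  {"linear": [0,0,0],"turn": 0},
])

```text
t: 19.45
ee_pos: [491.5, -150.2, 201.5]
orientation: [-2.202, -2.24, -0.0]
ft_force: [-0.2, 0.4, -0.4]
width: 0.7
grasp_force: 0.0
```

Call:
arm_command([
  {"linear": [0,0,0],"turn": 0},
  {"linear": [0,0,0],"turn": 0},
  {"linear": [0,0,0],"turn": 0},
  {"linear": [0,0,0],"turn": 0},
  {"linear": [0,0,0],"turn": 0},
  {"linear": [0,0,0],"turn": 0},
  {"linear": [0,0,0],"turn": 0},
], jaw=1)

```text
t: 20.15
ee_pos: [491.6, -150.3, 201.6]
orientation: [-2.201, -2.241, -0.0]
ft_force: [0.9, 0.1, 0.5]
width: 53.0
grasp_force: 0.0
```

```bash
python3 - <<'E'
from h import *
d=cam("wrist"); cv2.imwrite('pics/w5.png',d['frame'])
o=ctrl.get_obs(); print(o['t'],np.round(o['ee_pos'],1),o['width'],totool([492.4,-150.4,74],o),proj(d,[492.4,-150.4,90]))
E
```

```text
20.2 [ 491.6 -150.3  201.6] 57.00833527649603 [-0.00014118  0.00075846  0.12761799] [259.02029406 194.01892466]
```

View pics/w5.png

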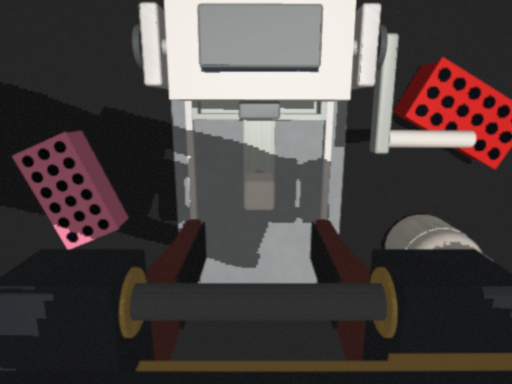

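The grip block is at (259,190), where predicted. The tub is upside down and the crank is clear on the right at (430,138). I descend and grip.

Call:
arm_command([
  {"linear": [0,0,0],"turn": 0},
  {"linear": [0,0,0],"turn": 0},
  {"linear": [0,0.0008,0.02],"turn": 0},
  {"linear": [0,0,0.035],"turn": 0},
  {"linear": [0,0,0.035],"turn": 0},
  {"linear": [0,0,0.025],"turn": 0},
  {"linear": [0,0,0.0125],"turn": 0},
  {"linear": [0,0,0],"turn": 0},
  {"linear": [0,0,0],"turn": 0},
])

```text
t: 21.1
ee_pos: [493.0, -150.5, 74.7]
orientation: [2.201, 2.241, 0.0]
ft_force: [0.2, 0.8, 0.9]
width: 88.2
grasp_force: 0.0
```

Call:
arm_command([
  {"linear": [0,0,0],"turn": 0},
  {"linear": [0,0,0],"turn": 0},
  {"linear": [0,0,0],"turn": 0},
  {"linear": [0,0,0],"turn": 0},
  {"linear": [0,0,0],"turn": 0},
  {"linear": [0,0,0],"turn": 0},
  {"linear": [0,0,0],"turn": 0},
  {"linear": [0,0,0],"turn": 0},
  {"linear": [0,0,0],"turn": 0},
  {"linear": [0,0,0],"turn": 0},
], jaw=-1)

```text
t: 22.1
ee_pos: [492.4, -150.3, 74.1]
orientation: [-2.202, -2.241, -0.0]
ft_force: [-0.0, 0.3, -0.7]
width: 23.9
grasp_force: 30.0
```

Call:
arm_command([
  {"linear": [-0.003,0,0],"turn": 0},
  {"linear": [-0.007,0,0],"turn": 0},
  {"linear": [-0.012,0,0],"turn": 0},
  {"linear": [-0.015,0,0],"turn": 0},
  {"linear": [-0.016,0,0],"turn": 0},
  {"linear": [-0.016,0,0],"turn": 0},
  {"linear": [-0.016,0,0],"turn": 0},
  {"linear": [-0.013,0,0],"turn": 0},
  {"linear": [-0.01,0,0],"turn": 0},
  {"linear": [-0.006,0,0],"turn": 0},
])

```text
t: 23.1
ee_pos: [494.2, -265.3, 74.1]
orientation: [-2.202, -2.24, 0.0]
ft_force: [-0.7, 0.8, 0.2]
width: 23.7
grasp_force: 30.0
```

Call:
arm_command([
  {"linear": [-0.003,0,0],"turn": 0},
  {"linear": [-0.003,0,0],"turn": 0},
  {"linear": [-0.002,0,0],"turn": 0},
  {"linear": [0,0,0],"turn": 0},
  {"linear": [0,0,0],"turn": 0},
])

```text
t: 23.6
ee_pos: [494.3, -270.1, 74.0]
orientation: [-2.199, -2.239, -0.002]
ft_force: [0.6, 10.0, 3.5]
width: 24.1
grasp_force: 30.0
```

Call:
arm_command([
  {"linear": [-0.002,0,0],"turn": 0},
  {"linear": [0,0,0],"turn": 0},
  {"linear": [0,0,0],"turn": 0},
])

```text
t: 23.9
ee_pos: [494.3, -270.5, 73.9]
orientation: [-2.198, -2.237, -0.004]
ft_force: [1.2, 18.5, 5.4]
width: 24.1
grasp_force: 30.0
```

Call:
arm_command([
  {"linear": [0,0,0],"turn": 0},
  {"linear": [0,0,0],"turn": 0},
  {"linear": [0,0,0],"turn": 0},
  {"linear": [0,0,0],"turn": 0},
  {"linear": [0,0,0],"turn": 0},
  {"linear": [0,0,-0.02],"turn": 0},
  {"linear": [0,0,-0.035],"turn": 0},
  {"linear": [0,0,-0.035],"turn": 0},
  {"linear": [0,0,-0.035],"turn": 0},
  {"linear": [0,0,-0.015],"turn": 0},
], jaw=1)

```text
t: 24.9
ee_pos: [495.9, -275.2, 217.5]
orientation: [2.198, 2.238, 0.002]
ft_force: [0.1, 0.3, 0.5]
width: 87.7
grasp_force: 0.0
```

Call:
arm_command([
  {"linear": [-0.025,0,0],"turn": 0},
  {"linear": [-0.03,0,0],"turn": 0},
  {"linear": [-0.035,0,0],"turn": 0},
  {"linear": [-0.035,0,0],"turn": 0},
  {"linear": [-0.035,0,0],"turn": 0},
  {"linear": [-0.02,0,0],"turn": 0},
  {"linear": [0,0,0],"turn": 0},
  {"linear": [0,0,0],"turn": 0},
])

```text
t: 25.7
ee_pos: [497.4, -454.0, 213.6]
orientation: [-2.202, -2.24, -0.0]
ft_force: [-0.2, -0.3, -0.3]
width: 87.7
grasp_force: 0.0
```

```bash
python3 - <<'E'
from h import *
d=cam("top"); f=d['frame'][115:290,180:400]; a=cv2.resize(f,None,fx=2.4,fy=2.4,interpolation=cv2.INTER_CUBIC)
e=cam("scene"); b=cv2.resize(e['frame'][120:295,90:200],None,fx=2.4,fy=2.4,interpolation=cv2.INTER_CUBIC)
cv2.imwrite('pics/fin.png',np.hstack([a,b])); print(a.shape,ctrl.get_obs()['t'])
g=d['frame'].astype(int); m=((g[:,:,0]>g[:,:,2]+40)).astype(np.uint8); m[:,:250]=0;m[:,420:]=0
ys,xs=np.nonzero(m); print(xs.min(),xs.max(),ys.min(),ys.max())
for z in (48,): print(onz(d,xs.min()-.5,(ys.min()+ys.max())/2,z),onz(d,xs.max()+.5,(ys.min()+ys.max())/2,z),onz(d,xs.mean(),ys.min()-.5,z),onz(d,xs.mean(),ys.max()+.5,z))
E
```

```text
(420, 528, 3) 25.8
330 354 199 240
[ 492.64962382 -133.89817273   48.        ] [ 494.15053838 -194.40359027   48.        ] [ 544.1036933  -163.19419504   48.        ] [ 443.07989431 -164.10863548   48.        ]
```

View pics/fin.png

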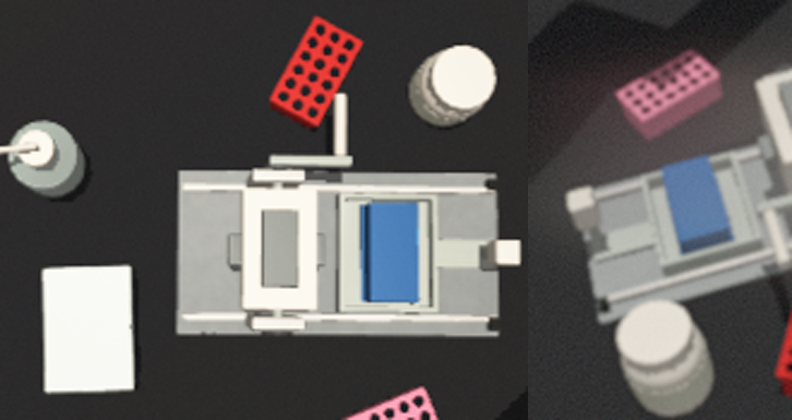

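The final picture shows the rack lying flat and upside down in the tray at (390,252). The tray is at the end of its track with its grip at (508,252), the tub is turned over, and the jar, bottle and tip box look undisturbed.

```bash
python3 -c "
from workcell import ctrl
print(ctrl.close_job())"
```

```text
the job is handed in; nothing more can be done
None
```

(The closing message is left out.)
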